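# Set the soda gas tap to its mark

### The job

The steel tumbler is standing in the way of the blue lever on the soda gas valve. First pick it up and stand it upright, wholly on the round cork coaster, and let go; then turn the blue lever until it lies over the red set mark on the dial and leave it there. Don't let the lever push the tumbler, don't tip the tumbler over, and leave everything else on the trolley where it is.

Things in the scene. Friction and masses are not known exactly. Their poses are not given: they have to be found in the camera images.
- valve: Soda gas valve, fixed to the trolley: steel foot 60 x 90 mm, brass pipe along its y axis at height 37 mm (the outlet ends 85 mm out on its -y side; a grey gas bottle, 64 mm thick, lies on its +y side from 80 to 300 mm out). A white dial of radius 52 mm lies flat at height 60 to 63 mm under the lever. Origin on the trolley top under the lever's vertical axis; z up.
- valve_axis (a point): Point on the lever's vertical turning axis at the lever's mid height, 90 mm above the trolley top; axes as valve.
- tap_lever (a joint): Opening angle of the valve lever in rad: 0 = shut (lever points along the valve's -x, roughly at the robot), growing counter-clockwise seen from above to 1.57 = fully open (lever points along the valve's -y, over the outlet pipe). Stiff: stays where left, needs about 3 N at the grip.
- lever_grip (a point): Grip point on the lever, turns with it: 85 mm from the axis, mid height (90 mm above the trolley top). The lever is a level bar whose blue sleeve, 16 mm wide and 10 mm thick, runs from 38 to 116 mm from the axis; below the sleeve beyond 70 mm from the axis there is free space (down to the outlet pipe, top at 53 mm at most, when fully open). The lever points outward along this point's -x axis.
- set_mark (a joint): Angle of the red set mark in rad, on the same scale as that of the lever, i.e. the value the lever must be brought to. It cannot be moved.
- mark_tip (a point): Outer tip of the red set mark, a flat red strip 9 mm wide that runs radially on the dial from 36 to 70 mm from the lever's axis at height 66 mm; it points outward along this point's -x axis.
- tumbler: Double-walled steel tumbler, upright, open top: straight cylinder 60 mm in diameter, 125 mm high, wall 4 mm, 0.22 kg. Origin at the centre of its underside, z up. It starts beside the lever, inside the lever's sweep; its top stands 30 mm above the lever's.
- coaster: Round cork coaster, 100 mm in diameter, 5 mm thick, fixed to the trolley. Origin at the centre of its underside.
- bowl: Empty olive-green ceramic bowl, 150 mm across, 60 high; origin at the centre of its underside (sizes in mm). A bystander.
- jug: Glass stirring jug, 90 mm across and 160 high, with a side handle; origin at the centre of its underside (sizes in mm). A bystander.
- scoop: Clear acrylic ice scoop lying down, 195 long; origin under the centre of its 90 x 60 x 35 tray (sizes in mm). A bystander.
- jigger: Steel double-cone measure, 44 mm across, 85 high; origin at the centre of its underside (sizes in mm). A bystander.
- cordial: Amber bottle with a black cap, 72 mm across, 240 high; origin at the centre of its underside (sizes in mm). A bystander.
Not all that is in view belongs to the job. What is shaped like the tumbler but purple is not meant. There is more than one size of the coaster; the one meant has the size given above.

How it is judged:
On the way, in this order (a step that is already met when the one before it is completed fails the run):
1. the tumbler stands upright on the coaster, let go, with the valve still shut (horizontal distance between tumbler and coaster below 0.022 m and height (world z) of tumbler between 0.002 and 0.009 m and angle between tumbler's own z axis and vertical below 0.08 rad and linear speed of tumbler below 0.02 m/s and contact force between the fingers and tumbler below 0.1 N and value of joint tap_lever below 0.25 rad), for 0.2 s.
2. the lever has been brought over the red mark (angle between the x axis of lever_grip and the x axis of mark_tip, either way round below 0.14 rad and velocity of joint tap_lever between -0.05 and 0.05 rad/s), for 0.2 s.
At the end, for the whole second after the job is handed in: The lever points along the red mark to within 0.14 rad (8 degrees) and is at rest; the tumbler stands upright at rest wholly on the coaster (axes within 22 mm of each other), touched by nothing of the gripper (all of step 2 and horizontal distance between tumbler and coaster below 0.022 m and height (world z) of tumbler between 0.002 and 0.009 m and angle between tumbler's own z axis and vertical below 0.08 rad and linear speed of tumbler below 0.02 m/s and contact force between the fingers and tumbler below 0.1 N).
It fails at once if the lever or valve is pushed against the tumbler (over 2 N) (contact force between valve and tumbler above 2 N).
It fails at once if the tumbler is tipped by more than 35 degrees (angle between tumbler's own z axis and vertical above 0.61 rad).
It fails at once if a bystander is moved by more than 30 mm (distance of any of bowl, jug, scoop, jigger, cordial from where it was at the start of the episode above 0.03 m).
It also fails if it takes over 59 s, if anything falls off the work surface, if the arm or the gripper's body presses on something with over 40 N, if the wrist force passes 120 N, or if a joint passes its speed limit or range.

### The arm

A 6-joint arm with a two-finger parallel gripper is mounted at the origin on the work surface. World frame = base frame: x ahead of the robot, y to its left, z up, the work surface at z = 0. Lengths are in m, angles in rad, forces in N, time in s.
With the tool pointing down it reaches from about 0.25 to 0.85 m from the base axis. Payload 12.5 kg.
Tool frame: the origin (TCP) lies at the very end of the fingers, on their centre line; the grasp point (between the pads) lies 19 mm behind it (ctrl.tcp_to_grasp is the distance from the TCP to the grasp point, in m); z points along the fingers, y is the line along which they close (so a half turn about z gives the same grasp; the last joint's range is limited). The gripper opens to 93 mm and grips with 3 to 60 N. Pads are 15 mm wide; open, the fingers measure 128 mm over their backs; the gripper's body (75 mm by 188 mm) begins 65 mm behind the grasp point.
Start: joints at [-1.268, 0.351, 1.652, -0, 1.139, -0.085], TCP at [0.208, -0.509, 0.219] pointing down, gripper open.
Joint ranges: [-2.75, 2.75], [-0.79, 2.1], [0.01, 2.65], [-1.57, 4.71], [0.07, 3.14], [-2.87, 2.87]. Speed limits (rad/s): [2.22, 2.22, 2.79, 3.14, 3.14, 3.14].

### API

Orientations are given as a unit quaternion [w, x, y, z].
In Python, from workcell import ctrl gives the robot as it stands.
- The arm moves only by the tool send_rows, never from a script. Its argument "steps" is a list of rows, each a list of 2 entries, a list of its own where there are three numbers: the shift along the tool's x, y, z in m, then the turn about the tool's z in degrees. A call has 1 to 12 rows; each row shifts and turns the commanded pose from where the row before left it, along the tool's axes as they then stand; what a row does not reach is not made up. A row lasts 1/8 s, in which the tool goes at most 62.5 mm and 10.7 degrees, less where a joint would pass 70% of its speed; a pose out of reach is approached as far as the arm can. A call with a gripper value outside its range is refused whole. "grip" is the closure, from -1 (fully open) to 1 (shut), set as the call begins (left out, the last holds). The fingers move at their own pace and stop on an object; "squeeze" is the grip in N (left out, the last holds). Time passes only in rows, so rows that do not move let the fingers close. It gives the time, the measured TCP pose, the force, the opening and the grip force at its end, in the units of the state.
- ctrl.read_state(): the state, without advancing time (a new reading comes with each control period).
- ctrl.camera(name): name is "scene" or "top" or "wrist"; returns a dict with "img" (420x560x3 uint8, red, green, blue), "intrinsics" (3x3 intrinsics, pixels), "rvec" (rotation vector, rad) and "tvec" (3), from world to camera coordinates, as OpenCV has them. Camera axes: x right, y down, z forward; pixel columns grow to the right and rows downward; lengths in m; the calibration is good to about 2 mm. A picture is of the moment at which its call begins. There is no depth.
- ctrl.hand_in(): hands the job in; it is judged then, once.
Trained networks look in a picture, given as the dict that the camera call returned (one of the last four; its "shot" number tells which), for a name from the list of things; names that differ only in an ending like _2 or _b are one class to them, and where a whole thing is asked for, a point or a joint stands for the part that bears it (a point fixed in the world has none). Each returns a list of dicts, best first, with "conf" (0 to 1); they miss things now and then, are a little off and sometimes report something else, mostly with a low value. They report only what shows in the picture. A call takes as long as a camera call. They do not tell look-alikes from the thing itself.
- ctrl.regions_of(picture, query): "mask" (420x560 bool, what is visible of it) and "uv" ([column, row] in pixels, amid what is visible of it).
The state is a dict: "time": time; "joint_pos": joint angles; "qvel": joint speeds; "joint_efforts": joint torques, N m; "ee_pos": TCP position; "tool_rot": TCP orientation; "ft_force": force on the tool from outside, world axes, zero at the start; "torque": the same for the moment, N m; "finger_gap": opening from 0.0 (shut) to 1.0 (fully open); "grip_force": force on a finger pad.
Only numpy, scipy, OpenCV 4.12 (cv2) and the standard library are available. Lean on these libraries where they do the work, as an engineer would, in place of code of your own. Each camera call takes 0.05 s, during which the arm holds its last target. There are 200 camera calls.

## Working session

There is one attempt and no reset: what is moved stays moved. The work goes in short steps, Python scripts to look and compute and a tool call to move; the robot and the scene stay as the last step left them, time stands still between calls to the robot, and variables do not carry over. Pictures are saved under pics/ and viewed, at most 10 in all, crops included, and the job is handed in when it is done.

Besides the shell and the picture viewer there is one more tool, called as name(argument=value, ...), one argument or row to a line, values as JSON. send_rows: Moves the arm, as the interface text tells. Its arguments: {"type":"object","properties":{"steps":{"type":"array"},"grip":{"type":"number"},"squeeze":{"type":"number"}},"required":["steps"]}

```bash
mkdir -p pics; cat > h.py <<'E'
import numpy as np, cv2
from workcell import ctrl
def P(c):
    R,_=cv2.Rodrigues(np.array(c["rvec"],float)); return np.array(c["intrinsics"],float),R,np.array(c["tvec"],float).ravel()
def ray(c,uv,z):
    K,R,t=P(c); d=R.T@np.linalg.solve(K,[uv[0],uv[1],1.]); o=-R.T@t
    return o+d*(z-o[2])/d[2]
def proj(c,p):
    K,R,t=P(c); q=K@(R@np.asarray(p,float)+t); return q[:2]/q[2]
def save(c,n,img=None): cv2.imwrite("pics/"+n,cv2.cvtColor(c["img"] if img is None else img,cv2.COLOR_RGB2BGR))
E
python3 - <<'E'
from h import *
s=ctrl.read_state(); print(s["time"],s["ee_pos"],s["tool_rot"],s["finger_gap"])
ims=[]
for n in ("top","scene"):
    c=ctrl.camera(n); save(c,n+"0.png")
    K,R,t=P(c); print(n,"cam at",(-R.T@t).round(3),K[0,0])
    for q in ("tumbler","coaster","valve","lever_grip","mark_tip"):
        for r in ctrl.regions_of(c,q)[:4]:
            ys,xs=np.nonzero(r["mask"]); print(q,round(r["conf"],2),np.round(r["uv"]),len(xs),xs.min(),xs.max(),ys.min(),ys.max(),ray(c,r["uv"],0).round(3))
E
```

```text
0.0 [ 0.20790621 -0.50883457  0.21812315] [-5.46577448e-04  9.81254723e-01  1.92714458e-01 -8.98041818e-05] 1.003192460291674
top cam at [0.482 0.004 1.352] 458.7138637702249
tumbler 0.96 [308. 254.] 448 293 317 244 267 [ 0.395 -0.097  0.   ]
tumbler 0.86 [279. 218.] 405 269 291 206 228 [ 0.505 -0.013  0.   ]
coaster 0.76 [368. 193.] 901 351 384 174 207 [ 0.571 -0.278  0.   ]
coaster 0.66 [357. 249.] 1575 335 378 224 268 [ 0.408 -0.239  0.   ]
valve 0.56 [220. 198.] 2945 152 287 173 230 [0.568 0.16  0.   ]
lever_grip 0.63 [260. 207.] 318 252 265 185 231 [ 0.537  0.043 -0.   ]
lever_grip 0.58 [224. 195.] 2981 153 287 171 230 [0.575 0.147 0.   ]
lever_grip 0.24 [271. 193.] 62 252 279 184 197 [0.577 0.007 0.   ]
mark_tip 0.59 [275. 194.] 8 273 278 195 196 [ 0.575 -0.005  0.   ]
scene cam at [ 1.088 -0.627  1.026] 444.03590497378156
tumbler 0.85 [212. 193.] 827 201 224 176 218 [ 0.334 -0.032  0.   ]
tumbler 0.73 [254. 201.] 806 245 265 181 224 [0.456 0.029 0.   ]
coaster 0.87 [212. 291.] 1066 190 228 272 306 [ 0.587 -0.274  0.   ]
coaster 0.86 [179. 249.] 1459 157 203 227 266 [ 0.421 -0.241  0.   ]
valve 0.83 [301. 194.] 2281 265 349 150 232 [0.546 0.151 0.   ]
lever_grip 0.72 [281. 193.] 181 266 294 185 202 [0.495 0.112 0.   ]
mark_tip 0.73 [281. 193.] 230 266 295 184 203 [0.498 0.112 0.   ]
mark_tip 0.66 [256. 296.] 401 246 262 281 311 [ 0.685 -0.209  0.   ]
```

View pics/top0.png

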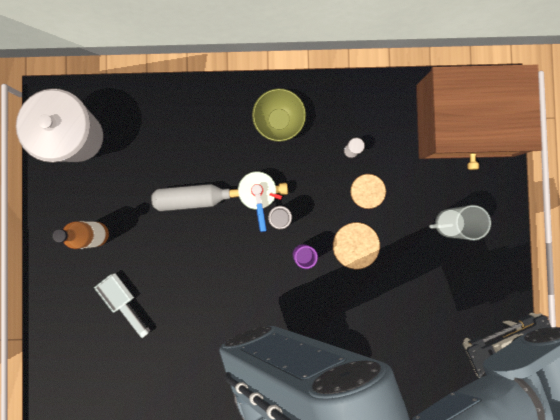

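View pics/scene0.png

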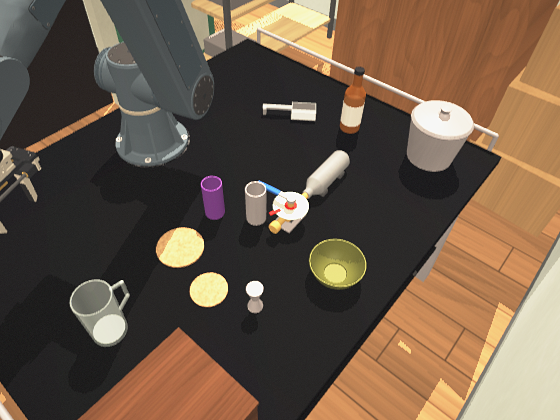

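The top view shows these candidates:
- **Tumbler:** steel at (279,217), purple at (305,256).
- **Coasters:** small at (368,192), about 34 px ≈ 100 mm; large at (357,246), about 44 px ≈ 129 mm.

I choose the steel tumbler and the small coaster. The blue lever is at (262,217) and the red mark at (275,195). Next I fit positions and check them in a close crop.

```bash
cat >> h.py <<'E'
from scipy.optimize import minimize
A=np.linspace(0,2*np.pi,60)
def cyl(c,x,y,r,z0,z1):
    pts=np.array([proj(c,[x+r*np.cos(a),y+r*np.sin(a),z]) for z in(z0,z1) for a in A],np.float32)
    m=np.zeros((1680,2240),np.uint8); cv2.fillConvexPoly(m,np.round((cv2.convexHull(pts)[:,0]+.5)*4).astype(int),255)
    return cv2.resize(m,(560,420),interpolation=cv2.INTER_AREA)/255.
def fit(views,xy,r,z0,z1):
    f=lambda p:sum(1-2*np.sum(m*cyl(c,*p,r,z0,z1))/(m.sum()+cyl(c,*p,r,z0,z1).sum()) for c,m in views)
    return minimize(f,xy,method="Nelder-Mead",options=dict(initial_simplex=[xy,[xy[0]+.01,xy[1]],[xy[0],xy[1]+.01]],xatol=2e-4))
E
python3 - <<'E'
from h import *
T=ctrl.camera("top"); S=ctrl.camera("scene")
def pick(c,q,uv): return min(ctrl.regions_of(c,q),key=lambda r:np.hypot(*(np.array(r["uv"])-uv)))["mask"]
for nm,q,ut,us,xy,r,z1 in (("tum","tumbler",(279,218),(254,201),[.47,-.01],.03,.125),("purple","tumbler",(308,254),(212,193),[.36,-.09],.03,.125),("coaster","coaster",(368,193),(212,291),[.571,-.278],.05,.005)):
    vt,vs=(T,pick(T,q,ut)),(S,pick(S,q,us))
    for v in ([vt],[vs],[vt,vs]):
        o=fit(v,xy,r,0,z1); print(nm,o.x.round(4),round(o.fun,3))
# valve
for c,n in((T,"top"),(S,"scene")):
    hsv=cv2.cvtColor(c["img"],cv2.COLOR_RGB2HSV)
    x0,x1,y0,y1=(235,300,165,240) if n=="top" else (255,320,175,240)
    H=hsv[y0:y1,x0:x1].astype(int)
    blue=(H[...,0]>95)&(H[...,0]<125)&(H[...,1]>130)&(H[...,2]>70)
    red=((H[...,0]<6)|(H[...,0]>174))&(H[...,1]>150)&(H[...,2]>90)
    white=(H[...,1]<50)&(H[...,2]>200)
    for nm,m,z in(("blue",blue,.09),("red",red,.066),("white",white,.063)):
        ys,xs=np.nonzero(m); w=np.array([ray(c,(x+x0,y+y0),z)[:2] for x,y in zip(xs,ys)])
        u,s,v=np.linalg.svd(w-w.mean(0)); print(n,nm,len(w),w.mean(0).round(4),"min",w.min(0).round(3),"max",w.max(0).round(3),"dir",v[0].round(3))
a=cv2.resize(T["img"][150:290,220:400],None,fx=4,fy=4,interpolation=cv2.INTER_CUBIC); save(T,"crop1.png",a)
E
```

```text
tum [ 0.5055 -0.0146] 0.039
tum [ 0.5017 -0.0116] 0.044
tum [ 0.5047 -0.014 ] 0.094
purple [ 0.3977 -0.0811] 0.032
purple [ 0.3938 -0.0779] 0.022
purple [ 0.3977 -0.0807] 0.066
coaster [ 0.5785 -0.2772] 0.029
coaster [ 0.5758 -0.2744] 0.016
coaster [ 0.577  -0.2753] 0.057
top blue 186 [0.5018 0.0372] min [0.468 0.024] max [0.542 0.05 ] dir [-0.991 -0.132]
top red 45 [ 0.5652 -0.0073] min [ 0.556 -0.02 ] max [0.574 0.036] dir [-0.274 -0.962]
top white 1064 [0.5782 0.0444] min [ 0.477 -0.044] max [0.634 0.101] dir [-0.76  -0.649]
scene blue 93 [0.5155 0.0422] min [0.464 0.029] max [0.542 0.054] dir [ 0.999 -0.036]
scene red 74 [0.5756 0.0174] min [ 0.556 -0.02 ] max [0.6   0.062] dir [-0.414 -0.91 ]
scene white 997 [0.5824 0.0638] min [ 0.442 -0.029] max [0.639 0.202] dir [ 0.202 -0.979]
```

View pics/crop1.png

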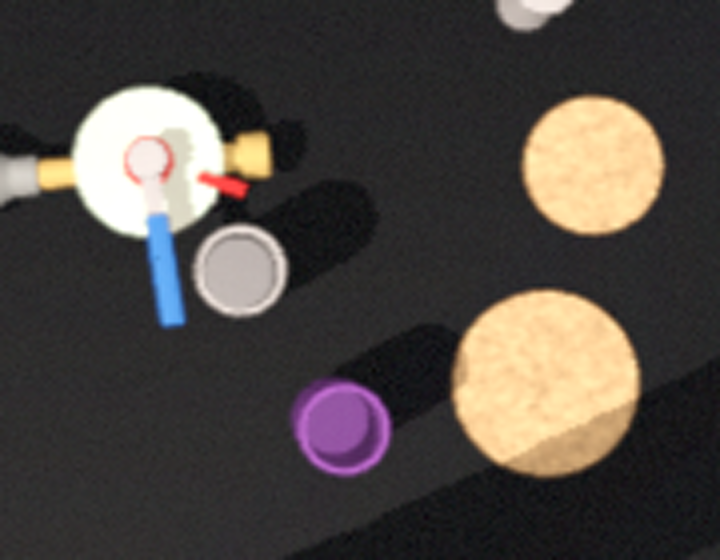

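The crop confirms the choice: the steel tumbler is at crop (241,270), beside the blue lever at (166,270). The smaller coaster is at (593,166), and the red mark runs from (200,178) to (247,190). Next I turn the tool so the fingers close along world x, which keeps them clear of the lever, then travel to above the tumbler.

send_rows(
  steps=[
    [[0, 0, 0], -9.7],
    [[0, 0, 0], -9.7],
    [[0, 0, 0], -9.7],
    [[0, 0, 0], -9.7],
    [[0, 0, 0], -9.7],
    [[0, 0, 0], -9.7],
    [[0, 0, 0], -9.6],
  ],
  grip=-1,
)

```text
time: 1.88
ee_pos: [0.208, -0.5091, 0.2186]
tool_rot: [0.0, 0.705, 0.709, 0.0]
ft_force: [-0.5, -0.2, 0.6]
finger_gap: 1.0
grip_force: 0.0
```

send_rows(
  steps=[
    [[0.041, 0.025, 0], 0],
    [[0.041, 0.025, 0], 0],
    [[0.041, 0.025, 0], 0],
    [[0.041, 0.025, 0], 0],
    [[0.041, 0.025, 0], 0],
    [[0.041, 0.025, 0], 0],
    [[0.041, 0.025, 0], 0],
    [[0.041, 0.025, 0], 0],
    [[0.041, 0.025, 0], 0],
    [[0.041, 0.025, 0], 0],
    [[0.041, 0.025, 0], 0],
    [[0.041, 0.02, 0], 0],
  ],
)

```text
time: 3.38
ee_pos: [0.5036, -0.0155, 0.2187]
tool_rot: [0.0, 0.707, 0.707, 0.0]
ft_force: [-0.2, -1.2, 0.7]
finger_gap: 1.001
grip_force: 0.0
```

```bash
python3 - <<'E'
from h import *
s=ctrl.read_state(); print(s["time"],s["ee_pos"],s["tool_rot"],s["joint_pos"])
c=ctrl.camera("wrist"); save(c,"w1.png")
for p in ([.5047,-.014,.125],[.579,.048,.063]): print(proj(c,p))
for r in ctrl.regions_of(c,"tumbler")[:3]:
    print(r["conf"],r["uv"],r["mask"].sum(),ray(c,r["uv"],.12))
    for x0 in ([.5047,-.014],): o=fit([(c,r["mask"])],x0,.03,0,.125); print(o.x,o.fun)
E
```

```text
3.375 [ 0.50363798 -0.01551787  0.21872645] [1.81199672e-04 7.06919451e-01 7.07294028e-01 1.21157624e-04] [-1.23200241e-01  2.66671518e-01  1.76857305e+00 -3.53590457e-05
  1.10591328e+00 -1.23714128e-01]
[277.79538708 216.20536644]
[362.91140909 126.85265494]
0.83 [277.9, 205.6] 5790 [ 0.50480028 -0.00708996  0.12      ]
[ 0.50356604 -0.01210138] 0.01529890939591716
0.6 [165.6, 250.4] 3892 [ 0.41590173 -0.04384649  0.12      ]
[ 0.5047 -0.014 ] 1.0
```

View pics/w1.png

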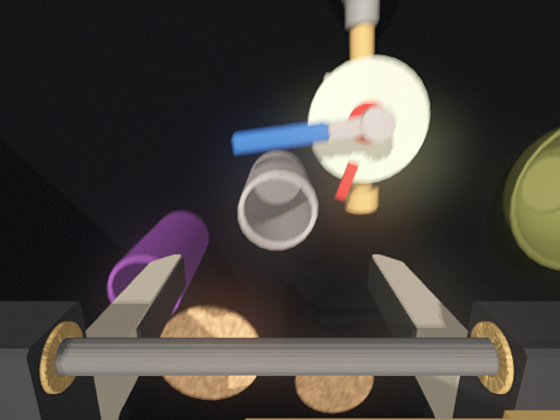

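The wrist view shows the steel tumbler's rim at (278,210), centred between the fingers, with the lever above it and the purple cup at lower left. I descend and grip.

send_rows(
  steps=[
    [[0.003, 0.0, 0.018], 0],
    [[0, 0, 0.018], 0],
    [[0, 0, 0.018], 0],
    [[0, 0, 0.018], 0],
    [[0, 0, 0.018], 0],
    [[0, 0, 0.018], 0],
    [[0, 0, 0.016], 0],
    [[0, 0, 0.015], 0],
  ],
)

```text
time: 4.47
ee_pos: [0.5028, -0.0143, 0.0789]
tool_rot: [0.0, 0.707, 0.707, 0.0]
ft_force: [0.2, 0.0, 0.2]
finger_gap: 1.001
grip_force: 0.0
```

send_rows(
  steps=[
    [[0, 0, 0], 0],
    [[0, 0, 0], 0],
    [[0, 0, 0], 0],
    [[0, 0, 0], 0],
    [[0, 0, 0], 0],
    [[0, 0, 0], 0],
    [[0, 0, 0], 0],
    [[0, 0, 0], 0],
  ],
  grip=1,
  squeeze=15,
)

```text
time: 5.48
ee_pos: [0.5032, -0.0141, 0.08]
tool_rot: [0.0, 0.707, 0.707, 0.0]
ft_force: [-0.4, 0.7, 5.2]
finger_gap: 0.648
grip_force: 15.0
```

send_rows(
  steps=[
    [[0, 0, -0.01], 0],
    [[0, 0, -0.01], 0],
    [[0, 0, -0.015], 0],
    [[0, 0, -0.015], 0],
    [[0, 0, -0.01], 0],
  ],
)

```text
time: 6.1
ee_pos: [0.5031, -0.0141, 0.141]
tool_rot: [0.0, 0.707, 0.707, 0.0]
ft_force: [-0.3, 0.3, -3.0]
finger_gap: 0.647
grip_force: 15.0
```

send_rows(
  steps=[
    [[-0.015, 0.004, 0], 0],
    [[-0.025, 0.007, 0], 0],
    [[-0.025, 0.007, 0], 0],
    [[-0.025, 0.007, 0], 0],
    [[-0.025, 0.007, 0], 0],
    [[-0.025, 0.007, 0], 0],
    [[-0.025, 0.007, 0], 0],
    [[-0.025, 0.007, 0], 0],
    [[-0.025, 0.007, 0], 0],
    [[-0.025, 0.007, 0], 0],
    [[-0.017, 0.005, 0], 0],
    [[-0.005, 0.002, 0], 0],
  ],
)

```text
time: 7.6
ee_pos: [0.5767, -0.2771, 0.1391]
tool_rot: [-0.0, 0.707, 0.707, -0.0]
ft_force: [-0.4, -0.0, -2.8]
finger_gap: 0.648
grip_force: 15.0
```

```bash
python3 - <<'E'
from h import *
s=ctrl.read_state(); print(s["time"],s["ee_pos"],s["grip_force"],s["ft_force"])
for n in("scene","wrist","top"):
    c=ctrl.camera(n)
    if n=="scene": save(c,"s2.png")
    for q,r_,z0,z1 in(("tumbler",.03,.05,.175),("coaster",.05,0,.005)):
        for r in ctrl.regions_of(c,q)[:3]:
            o=fit([(c,r["mask"])],[.577,-.275],r_,z0,z1); print(n,q,round(r["conf"],2),np.round(r["uv"]),o.x.round(4),round(o.fun,3))
    if n=="top":
        a=cv2.resize(c["img"][160:240,230:310],None,fx=7,fy=7,interpolation=cv2.INTER_CUBIC); save(c,"crop2.png",a)
E
```

```text
7.6 [ 0.57671067 -0.27706856  0.13906448] 14.996217847801745 [-0.36413366 -0.0484444  -2.83925771]
scene tumbler 0.95 [201. 269.] [ 0.571 -0.273] 0.279
scene tumbler 0.76 [218. 206.] [ 0.577 -0.275] 1.0
scene tumbler 0.58 [255. 296.] [ 0.577 -0.275] 1.0
scene coaster 0.81 [212. 292.] [ 0.5768 -0.2755] 0.196
scene coaster 0.59 [172. 253.] [ 0.577 -0.275] 1.0
scene coaster 0.23 [201. 269.] [ 0.5234 -0.2458] 0.321
wrist tumbler 0.94 [276. 278.] [ 0.5765 -0.2744] 0.11
wrist coaster 0.97 [ 85. 150.] [ 0.577 -0.275] 1.0
wrist coaster 0.9 [280. 179.] [ 0.5771 -0.2751] 0.36
top tumbler 0.78 [309. 256.] [ 0.577 -0.275] 1.0
top tumbler 0.63 [355. 145.] [ 0.577 -0.275] 1.0
top tumbler 0.61 [272. 198.] [ 0.577 -0.275] 1.0
top coaster 0.76 [359. 190.] [ 0.5916 -0.2515] 0.548
top coaster 0.72 [345. 240.] [ 0.577 -0.275] 1.0
```

View pics/s2.png

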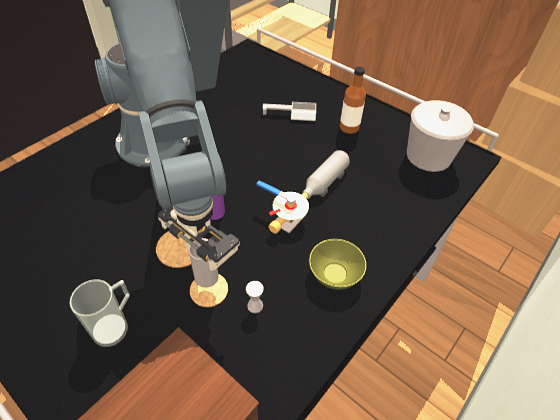

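The tumbler hangs over the small coaster at (209,290) and is centred within about 2 mm. I lower it now.

send_rows(
  steps=[
    [[0.001, 0, 0.01], 0],
    [[0, 0, 0.012], 0],
    [[0, 0, 0.01], 0],
    [[0, 0, 0.008], 0],
    [[0, 0, 0.006], 0],
    [[0, 0, 0.004], 0],
    [[0, 0, 0.002], 0],
    [[0, 0, 0.0], 0],
    [[0, 0, 0.0], 0],
  ],
)

```text
time: 9.18
ee_pos: [0.5771, -0.2751, 0.0879]
tool_rot: [0.0, 0.707, 0.707, 0.0]
ft_force: [-1.2, -0.1, -2.4]
finger_gap: 0.649
grip_force: 15.0
```

send_rows(
  steps=[
    [[0, 0, 0.001], 0],
    [[0, 0, 0.001], 0],
    [[0, 0, 0.001], 0],
    [[0, 0, 0], 0],
  ],
)

```text
time: 9.68
ee_pos: [0.577, -0.2751, 0.085]
tool_rot: [0.0, 0.707, 0.707, -0.0]
ft_force: [-0.6, 0.7, 3.5]
finger_gap: 0.649
grip_force: 15.0
```

Contact: the force rose to +3.5 N. I release and go straight up.

send_rows(
  steps=[
    [[0, 0, 0], 0],
    [[0, 0, 0], 0],
    [[0, 0, 0], 0],
    [[0, 0, 0], 0],
    [[0, 0, 0], 0],
    [[0, 0, 0], 0],
    [[0, 0, 0], 0],
    [[0, 0, 0], 0],
  ],
  grip=-1,
)

```text
time: 10.68
ee_pos: [0.5769, -0.275, 0.0846]
tool_rot: [0.0, 0.707, 0.707, 0.0]
ft_force: [-0.8, 0.0, 0.2]
finger_gap: 1.002
grip_force: 0.0
```

send_rows(
  steps=[
    [[0, 0, -0.01], 0],
    [[0, 0, -0.02], 0],
    [[0, 0, -0.025], 0],
    [[0, 0, -0.03], 0],
    [[0, 0, -0.03], 0],
    [[0, 0, -0.02], 0],
  ],
)

```text
time: 11.42
ee_pos: [0.5773, -0.2752, 0.223]
tool_rot: [0.001, 0.707, 0.707, 0.0]
ft_force: [-0.8, -0.3, -0.0]
finger_gap: 1.003
grip_force: 0.0
```

send_rows(
  steps=[
    [[0.04, -0.018, 0], 9.5],
    [[0, 0, 0], 9.5],
    [[0, 0, 0], 9.5],
    [[0, 0, 0], 9.5],
    [[0, 0, 0], 9.5],
    [[0, 0, 0], 9.5],
    [[0, 0, 0], 9.5],
    [[0, 0, 0], 9.5],
    [[0, 0, 0], 6],
  ],
)

```text
time: 12.55
ee_pos: [0.5591, -0.2351, 0.2213]
tool_rot: [0.0, 0.998, 0.068, 0.001]
ft_force: [-0.2, 0.7, -0.3]
finger_gap: 1.002
grip_force: 0.0
```

```bash
python3 - <<'E'
from h import *
s=ctrl.read_state(); print(s["time"],s["ee_pos"],s["tool_rot"])
for n in("scene","top"):
    c=ctrl.camera(n)
    for r in ctrl.regions_of(c,"tumbler")[:4]:
        o=fit([(c,r["mask"])],[.577,-.275],.03,.005,.13); print(n,round(r["conf"],2),np.round(r["uv"]),o.x.round(4),round(o.fun,3))
    hsv=cv2.cvtColor(c["img"],cv2.COLOR_RGB2HSV)
    x0,x1,y0,y1=(235,290,165,240) if n=="top" else (255,312,175,240)
    H=hsv[y0:y1,x0:x1].astype(int)
    blue=(H[...,0]>95)&(H[...,0]<125)&(H[...,1]>130)&(H[...,2]>70)
    red=((H[...,0]<6)|(H[...,0]>174))&(H[...,1]>150)&(H[...,2]>90)
    white=((H[...,1]<60)&(H[...,2]>170)).astype(np.uint8)
    # dial: largest white comp, hull, center at z=.063
    k,l,st,ce=cv2.connectedComponentsWithStats(white); i=1+np.argmax(st[1:,4])
    cn=cv2.findContours((l==i).astype(np.uint8),0,2)[0][0].reshape(-1,2)
    w=np.array([ray(c,(x+x0,y+y0),.063)[:2] for x,y in cn],np.float32)
    (dc,dr)=cv2.minEnclosingCircle(w); print(n,"dial",np.round(dc,4),round(dr,4))
    for nm,m,z in(("blue",blue,.095),("red",red,.066)):
        ys,xs=np.nonzero(m); w=np.array([ray(c,(x+x0,y+y0),z)[:2] for x,y in zip(xs,ys)])
        if nm=="red": w=w[np.hypot(*(w-dc).T)>.03]
        u,sv,v=np.linalg.svd(w-w.mean(0)); d=w.mean(0)-dc
        pr=(w-w.mean(0))@v[0]
        print(n,nm,len(w),w.mean(0).round(4),"len",np.ptp(pr).round(3),"svd deg",np.degrees(np.arctan2(*v[0][::-1]))%180,"from dial",np.degrees(np.arctan2(d[1],d[0]))%360,np.hypot(*d).round(4))
    if n=="top":
        save(c,"crop3.png",cv2.resize(c["img"][160:260,220:390],None,fx=4,fy=4,interpolation=cv2.INTER_CUBIC))
E
```

```text
12.55 [ 0.55908002 -0.23509699  0.22134315] [4.14170904e-04 9.97700277e-01 6.77750434e-02 7.28024003e-04]
scene 0.58 [205. 271.] [ 0.5762 -0.2735] 0.025
scene dial [0.5865 0.0262] 0.0758
scene blue 145 [0.5068 0.0356] len 0.077 svd deg 6.954227603740482 from dial 173.21053762499287 0.0803
scene red 34 [5.681e-01 4.000e-04] len 0.086 svd deg 68.3974158601833 from dial 234.45303851467125 0.0316
top 0.66 [309. 255.] [ 0.577 -0.275] 1.0
top 0.48 [466. 223.] [ 0.577 -0.275] 1.0
top dial [0.5821 0.0485] 0.0538
top blue 185 [0.5017 0.0371] len 0.076 svd deg 7.073362354481048 from dial 188.11602888965837 0.0812
top red 45 [ 0.5649 -0.0086] len 0.034 svd deg 72.07247200620695 from dial 253.2525365012318 0.0596
```

View pics/crop3.png

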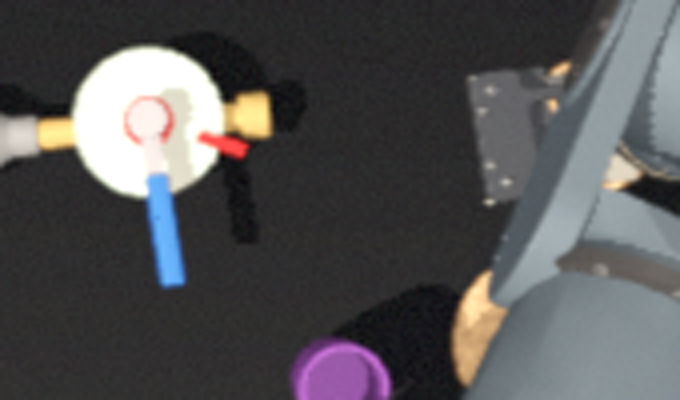

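The crop shows the tumbler's old spot clear, the lever at about 187° and the mark at about 253.5°. The scene fit puts the tumbler at (0.576, -0.2735), within 3 mm of the coaster centre. I go to the lever grip point, expected at about (0.495, 0.036).

send_rows(
  steps=[
    [[-0.003, -0.02, 0], 0.7],
    [[-0.003, -0.034, 0], 0],
    [[-0.003, -0.034, 0], 0],
    [[-0.003, -0.034, 0], 0],
    [[-0.003, -0.034, 0], 0],
    [[-0.003, -0.034, 0], 0],
    [[-0.003, -0.034, 0], 0],
    [[-0.003, -0.034, 0], 0],
    [[-0.003, -0.019, 0], 0],
    [[0, 0, 0], 0],
  ],
)

```text
time: 14.0
ee_pos: [0.4961, 0.0372, 0.2198]
tool_rot: [0.0, 0.998, 0.065, 0.0]
ft_force: [1.2, -0.6, -0.5]
finger_gap: 0.999
grip_force: 0.0
```

```bash
python3 - <<'E'
from h import *
s=ctrl.read_state(); print(s["time"],s["ee_pos"],s["tool_rot"])
c=ctrl.camera("wrist"); save(c,"w2.png")
H=cv2.cvtColor(c["img"],cv2.COLOR_RGB2HSV).astype(int)
blue=(H[...,0]>95)&(H[...,0]<125)&(H[...,1]>130)&(H[...,2]>70)
red=((H[...,0]<6)|(H[...,0]>174))&(H[...,1]>150)&(H[...,2]>90)
for nm,m,z in(("blue",blue,.095),("red",red,.066)):
    k,l,st,ce=cv2.connectedComponentsWithStats(m.astype(np.uint8))
    for i in np.argsort(-st[1:,4])[:2]+1:
        ys,xs=np.nonzero(l==i); w=np.array([ray(c,p,z)[:2] for p in zip(xs,ys)])
        u,sv,v=np.linalg.svd(w-w.mean(0),full_matrices=False); print(nm,len(w),w.mean(0).round(4),np.ptp((w-w.mean(0))@v[0]).round(3),np.degrees(np.arctan2(*v[0][::-1]))%180)
E
```

```text
14.0 [0.49611643 0.03718877 0.21980539] [2.53727960e-05 9.97890662e-01 6.49170219e-02 8.41420290e-05]
blue 1282 [0.4969 0.0379] 0.062 7.454487738662152
blue 3 [0.5376 0.05  ] 0.002 7.046953368182841
red 430 [ 0.5656 -0.0023] 0.034 71.64998367796184
red 167 [0.5854 0.0492] 0.034 89.57493154484328
```

View pics/w2.png

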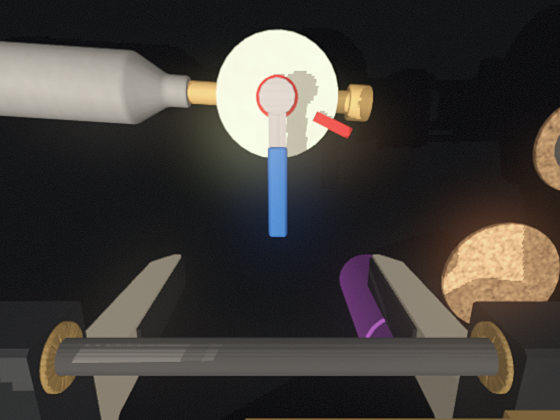

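The wrist view shows the lever at column 278, midway between the fingers, and the mark at (333,125). The mark is about 64–65° from the lever. I descend and grip.

send_rows(
  steps=[
    [[0, 0, 0.02], 0],
    [[0, 0, 0.025], 0],
    [[0, 0, 0.025], 0],
    [[0, 0, 0.025], 0],
    [[0, 0, 0.025], 0],
    [[0, 0, 0.018], 0],
    [[0, 0, 0.01], 0],
    [[0, 0, 0], 0],
  ],
)

```text
time: 15.05
ee_pos: [0.4965, 0.0357, 0.0713]
tool_rot: [-0.0, 0.998, 0.064, -0.0]
ft_force: [-0.7, 0.3, -0.2]
finger_gap: 1.002
grip_force: 0.0
```

send_rows(
  steps=[
    [[0, 0, 0], 0],
    [[0, 0, 0], 0],
    [[0, 0, 0], 0],
    [[0, 0, 0], 0],
    [[0, 0, 0], 0],
    [[0, 0, 0], 0],
    [[0, 0, 0], 0],
    [[0, 0, 0], 0],
    [[0, 0, 0], 0],
    [[0, 0, 0], 0],
    [[0, 0, 0], 0],
    [[0, 0, 0], 0],
  ],
  grip=1,
  squeeze=15,
)

```text
time: 16.55
ee_pos: [0.4966, 0.0363, 0.0716]
tool_rot: [-0.0, 0.998, 0.064, -0.0]
ft_force: [0.1, 1.3, -0.7]
finger_gap: 0.17
grip_force: 15.0
```

send_rows(
  steps=[
    [[0.0003, 0.0072, 0], -5],
    [[0.0003, 0.0072, 0], -5],
    [[0.0003, 0.0072, 0], -5],
    [[0.0003, 0.0072, 0], -5],
    [[0.0003, 0.0072, 0], -5],
    [[0.0003, 0.0072, 0], -5],
  ],
)

```text
time: 17.3
ee_pos: [0.5129, -0.0036, 0.0716]
tool_rot: [-0.0, 0.947, 0.321, 0.0]
ft_force: [1.1, 1.6, -1.4]
finger_gap: 0.169
grip_force: 15.1
```

send_rows(
  steps=[
    [[0.0003, 0.0072, 0], -5],
    [[0.0003, 0.0072, 0], -5],
    [[0.0003, 0.0072, 0], -5],
    [[0.0003, 0.0072, 0], -5],
    [[0.0003, 0.0072, 0], -5],
    [[0.0003, 0.0072, 0], -5],
    [[0.0003, 0.0072, 0], -5],
    [[0, 0, 0], 0],
    [[0, 0, 0], 0],
  ],
)

```text
time: 18.42
ee_pos: [0.554, -0.0332, 0.0717]
tool_rot: [0.001, 0.808, 0.59, 0.0]
ft_force: [2.0, -7.0, -3.0]
finger_gap: 0.172
grip_force: 15.1
```

```bash
python3 - <<'E'
from h import *
s=ctrl.read_state(); print(s["time"],s["ee_pos"],s["tool_rot"],s["ft_force"],s["finger_gap"])
d=np.array(s["ee_pos"])[:2]-[.579,.046]; print(np.degrees(np.arctan2(d[1],d[0]))%360,np.hypot(*d), np.degrees(2*np.arctan2(s["tool_rot"][2],s["tool_rot"][1])))
E
```

```text
18.425 [ 0.5540067  -0.03321973  0.07170594] [1.07178936e-03 8.07502417e-01 5.89863253e-01 1.98467253e-04] [ 1.99802408 -6.97898438 -3.02441272] 0.1717016570783762
252.48986111276207 0.08306883423446618 72.29465943456461
```

Open, rise, and check with the top view.

send_rows(
  steps=[
    [[0, 0, 0], 0],
    [[0, 0, 0], 0],
    [[0, 0, 0], 0],
    [[0, 0, 0], 0],
    [[0, 0, 0], 0],
    [[0, 0, 0], 0],
    [[0, 0, 0], 0],
    [[0, 0, 0], 0],
    [[0, 0, 0], 0],
    [[0, 0, 0], 0],
  ],
  grip=-1,
)

```text
time: 19.68
ee_pos: [0.5533, -0.0321, 0.0716]
tool_rot: [0.0, 0.807, 0.59, 0.0]
ft_force: [0.1, -0.6, 0.4]
finger_gap: 0.997
grip_force: 0.0
```

send_rows(
  steps=[
    [[0, 0, -0.01], 0],
    [[0, 0, -0.025], 0],
    [[0, 0, -0.03], 0],
    [[0, 0, -0.03], 0],
    [[0, 0, -0.03], 0],
    [[0, 0, -0.025], 0],
    [[0, 0, 0], 0],
    [[0, 0, 0], 0],
  ],
)

```text
time: 20.68
ee_pos: [0.5529, -0.032, 0.221]
tool_rot: [-0.0, 0.807, 0.59, -0.0]
ft_force: [0.9, -0.2, 0.8]
finger_gap: 0.998
grip_force: 0.0
```

```bash
python3 - <<'E'
from h import *
s=ctrl.read_state(); print(s["time"],s["ee_pos"])
S=ctrl.camera("scene")
for r in ctrl.regions_of(S,"tumbler")[:3]:
    o=fit([(S,r["mask"])],[.577,-.275],.03,.005,.13); print(round(r["conf"],2),np.round(r["uv"]),o.x.round(4),round(o.fun,3))
c=ctrl.camera("wrist")
H=cv2.cvtColor(c["img"],cv2.COLOR_RGB2HSV).astype(int)
blue=(H[...,0]>95)&(H[...,0]<125)&(H[...,1]>110)&(H[...,2]>50)
red=((H[...,0]<6)|(H[...,0]>174))&(H[...,1]>150)&(H[...,2]>90)
for nm,m,z in(("blue",blue,.095),("red",red,.066)):
    k,l,st,ce=cv2.connectedComponentsWithStats(m.astype(np.uint8))
    for i in np.argsort(-st[1:,4])[:2]+1:
        ys,xs=np.nonzero(l==i); w=np.array([ray(c,p,z)[:2] for p in zip(xs,ys)])
        u,sv,v=np.linalg.svd(w-w.mean(0),full_matrices=False); print(nm,len(w),w.mean(0).round(4),np.ptp((w-w.mean(0))@v[0]).round(3),np.degrees(np.arctan2(*v[0][::-1]))%180)
a=np.vstack([cv2.resize(c["img"],(400,300)),cv2.resize(S["img"],(400,300))])
save(c,"fin.png",a)
E
```

```text
20.675 [ 0.55287916 -0.03202976  0.22096428]
0.85 [206. 272.] [ 0.5752 -0.2724] 0.023
0.62 [211. 196.] [ 0.577 -0.275] 1.0
blue 1727 [ 0.5568 -0.0226] 0.076 70.65046183105146
red 180 [0.5817 0.0524] 0.034 162.93774566505326
```

View pics/fin.png

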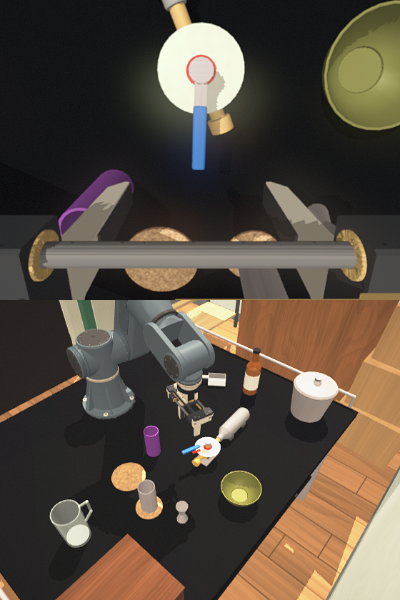

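The wrist view shows the lever fully covering the red mark: 250.7° against 251.7–253.5°. The tumbler stands upright on the small coaster (206,272 in the scene view), and everything else is in place.

```bash
python3 -c "
from workcell import ctrl; print(ctrl.hand_in())"
```

```text
the job is handed in; nothing more can be done
None
```

I stood the steel tumbler upright on the 100 mm coaster, turned the blue lever to within about 1–3° of the red mark, and handed the job in at about 21 s; `hand_in()` returned no verdict.

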